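Lock up the carved block in the printing bed

TASK

Lock the printing bed for the next print by pressing three of its controls in this order, each until it is fully home: first push the round plunger right down, then the long bar key right down, and last press down the raised end of the rocker so that it tips right over. Leave the square release key alone, and do not lift or shift the carved block or any of the loose things on and around the bed; nothing needs to be gripped.

Things in the scene. Friction and masses are not known exactly. Their poses are not given: they have to be found in the camera images.
- plunger (a joint): Register plunger: the ROUND key, 30 mm diameter, on a 44 x 44 mm housing. Aluminium, top 66 mm above the table when up. Value in m: 0 up (starts 0 to 0.002), 0.010 fully down on a hard stop, then 6 mm proud of its steel housing. Slides straight down, needs about 4 N (friction, some damping: press at about 30 mm/s), no spring, stays where left.
- plunger_top (a point): Centre of the top face of the round plunger (moves with it); press straight down here.
- bar (a joint): Clamp key: the LONG BAR key, 60 x 16 mm, long side along the bed's x axis, on a 74 x 40 mm housing. Aluminium, top 66 mm above the table when up. Value in m: 0 up (starts 0 to 0.002), 0.010 fully down on a hard stop, then 6 mm proud of its steel housing. Slides straight down, needs about 4 N (friction, some damping: press at about 30 mm/s), no spring, stays where left.
- bar_top (a point): Centre of the top face of the long bar key (moves with it); press straight down here.
- rocker (a joint): Lock: aluminium ROCKER plate 80 x 30 x 8 mm between two cheeks, along the bed's x axis, a see-saw on a pivot under its middle (46 mm above the table, 22 mm under the plate's top). Its end away from the robot (+x) is raised. Value in rad: 0 that end up (starts 0 to 0.05), 0.2 level, 0.4 fully over on a hard stop. Takes about 2 N at the raised end, more nearer the pivot, no spring, stays where left.
- rocker_top (a point): Point on the rocker plate's top face near its raised end, 30 mm along the plate from its middle (moves with it: about 74 mm above the table when raised, 12 mm lower when fully over); press straight down here.
- release (a joint): Release key: the SQUARE key, 28 x 28 mm, on a 44 x 44 mm housing; to be left alone. Aluminium, top 66 mm above the table when up. Value in m: 0 up (starts 0 to 0.002), 0.010 fully down on a hard stop, then 6 mm proud of its steel housing. Slides straight down, needs about 4 N (friction, some damping: press at about 30 mm/s), no spring, stays where left.
- release_top (a point): Centre of the top face of the square release key.
- bed: Fixed grey printing bed, plate 270 (x) x 330 (y) x 20 mm, origin at the centre of its underside on the table, x axis roughly away from the robot. Toward each corner, 55 mm in x and 130 mm in y from its centre, stands one control: plunger, bar, release and rocker, in any arrangement, turned with the bed.
- block: Carved dark wooden printing block 130 x 160 x 24 mm lying loose on the middle of the bed between low steel rails; origin at the centre of its underside (20 mm above the table).
- pad: Loose round cork rubbing pad, 72 mm diameter with a wooden handle bar, 32 mm tall, lying on the block; origin at the centre of its underside.
- weight: Loose turned brass weight, 34 mm diameter, 34 mm tall, on the bed's near strip; origin at its underside.
- stub: Loose wooden offcut 30 x 60 x 22 mm on the bed's far strip; origin at its underside.
- jar: Loose black lidded ink jar, 60 mm diameter, 70 mm tall, on the table left of the bed, beyond the brush; origin at its underside.
- dish: Loose black ink dish, 90 mm diameter, 30 mm tall, on the table right of the bed; origin at its underside.
- brush: Loose brush 170 mm long lying on the table close along the left side of the bed, 20 mm tall; origin at the middle of its length, underside.

How it is judged:
On the way, in this order (a step that is already met when the one before it is completed fails the run):
1. the round plunger is pressed fully home (value of joint plunger above 0.008 m), for 0.1 s.
2. then the long bar key is pressed fully home (value of joint bar above 0.008 m), for 0.1 s.
3. then the rocker is tipped right over (value of joint rocker above 0.32 rad), for 0.1 s.
At the end, for the whole second after the job is handed in: Round plunger and long bar key both at least 8 mm of their 10 mm down, rocker past 0.32 of its 0.4 rad, the square release key less than 4 mm down, the block within 15 mm and all other loose things within 30 mm of where they started (value of joint each of plunger, bar above 0.008 m and value of joint rocker above 0.32 rad and value of joint release below 0.004 m and distance of block from where it was at the start of the episode below 0.015 m and distance of each of pad, weight, stub, jar, dish, brush from where it was at the start of the episode below 0.03 m); the robot touches nothing.
It fails at once if the long bar key is pressed more than 5 mm before the round plunger is home (value of joint bar above 0.005 m and value of joint plunger below 0.008 m).
It fails at once if the rocker is tipped past 0.15 rad before the long bar key is home (value of joint rocker above 0.15 rad and value of joint bar below 0.008 m).
It fails at once if the square release key is pressed (4 mm or more) (value of joint release above 0.004 m).
It fails at once if the carved block is lifted or shifted by more than 15 mm (distance of block from where it was at the start of the episode above 0.015 m).
It fails at once if a loose bystander is lifted or shifted by more than 30 mm, or the jar tipped over (angle between jar's own z axis and vertical above 0.5 rad or distance of any of pad, weight, stub, jar, dish, brush from where it was at the start of the episode above 0.03 m).
It also fails if it takes over 48 s, if anything falls off the work surface, if the arm or the gripper's body presses on something with over 40 N, if the wrist force passes 120 N, or if a joint passes its speed limit or range.

ROBOT

A 6-joint arm with a two-finger parallel gripper is mounted at the origin on the work surface. World frame = base frame: x ahead of the robot, y to its left, z up, the work surface at z = 0. Lengths are in m, angles in rad, forces in N, time in s.
With the tool pointing down it reaches from about 0.35 to 0.925 m from the base axis. Payload 6.4 kg.
Tool frame: the origin (TCP) lies at the very end of the fingers, on their centre line; the grasp point (between the pads) lies 19 mm behind it; z points along the fingers, y is the line along which they close (so a half turn about z gives the same grasp; the last joint's range is limited). The gripper opens to 94 mm and grips with 3 to 60 N. Pads are 16 mm wide; open, the fingers measure 119 mm over their backs; the gripper's body (75 mm by 177 mm) begins 78 mm behind the grasp point.
Start: joints at [-1.275, 0.245, 1.558, -0, 1.339, -0.174], TCP at [0.294, -0.58, 0.205] pointing down, gripper open.
Joint ranges: [-3.13, 3.13], [-1.02, 2.26], [0.13, 2.54], [-0.95, 4.09], [0.21, 2.88], [-2.74, 2.74]. Speed limits (rad/s): [2.57, 2.57, 3.14, 3.14, 3.14, 3.14].

INTERFACE

Orientations are given as a unit quaternion [w, x, y, z].
In Python, from rig import robot, viewer, workorder gives the robot as it stands.
- The arm moves only by the tool play_rows, never from a script. Its argument "deltas" is a list of rows, each an object with "hand": the opening, from -1 (shut) to 1 (fully open); "linear": the shift along the world's x, y, z in m, a list of three; "rot": the turn, a rotation vector about the world's x, y, z in rad, a list of three. A call has 1 to 10 rows; each row shifts and turns the commanded pose from where the row before left it; what a row does not reach is not made up. A row lasts 1/8 s, in which the tool goes at most 62.5 mm and 10.7 degrees, less where a joint would pass 70% of its speed; a pose out of reach is approached as far as the arm can. A call with a gripper value outside its range is refused whole. The fingers move at their own pace and stop on an object; "newtons" is the grip in N (left out, the last holds). Time passes only in rows, so rows that do not move let the fingers close. It gives the time, the measured TCP pose, the force, the opening and the grip force at its end, in the units of the state.
- robot.read_state(): the state, without advancing time (a new reading comes with each control period).
- viewer.grab_frame(name): name is "scene" or "top" or "wrist"; returns (picture, depth): 400x640x3 uint8, red, green, blue; 400x640 float32, m along the optical axis (not along the pixel's ray), 0 where there is no reading.
- viewer.get_calibration(name): a dict with "vertical_fov" (degrees; the focal length in pixels is half the picture's height over the tangent of half this angle, whatever the lens; pixels are square), "cx", "cy" (the principal point, pixels), "T" (4x4, takes a point from camera to world coordinates). Camera axes: x right, y down, z forward; pixel columns grow to the right and rows downward; lengths in m; the calibration is good to about 2 mm. The wrist camera is an equidistant fisheye: a pixel r from the principal point sees the ray r / f radians off the axis. A picture is of the moment at which its call begins: read the wrist's pose just before it. get_calibration takes no time and is no camera call; for the wrist camera it gives the pose at the moment of the call.
- workorder.sign_off(): hands the job in; it is judged then, once.
Trained networks look in the newest picture that a camera, given by its name, has taken for a name from the list of things; names that differ only in an ending like _2 or _b are one class to them, and where a whole thing is asked for, a point or a joint stands for the part that bears it (a point fixed in the world has none). Each returns a list of dicts, best first, with "confidence" (0 to 1); they miss things now and then, are a little off and sometimes report something else, mostly with a low value. They report only what shows in the picture. A call takes as long as a camera call.
- viewer.recognise(camera, label): "pixel" ([column, row] in pixels, amid what is visible of it).
The state is a dict: "time": time; "joints": joint angles; "joint_velocities": joint speeds; "joint_torque": joint torques, N m; "tool_pos": TCP position; "eef_rot": TCP orientation; "force": force on the tool from outside, world axes, zero at the start; "ft_torque": the same for the moment, N m; "gripper_width": finger opening in m; "grip_force": force on a finger pad.
Only numpy, scipy, OpenCV 4.12 (cv2) and the standard library are available. Lean on these libraries where they do the work, as an engineer would, in place of code of your own. Each camera call takes 0.05 s, during which the arm holds its last target. There are 200 camera calls.

## Working session

There is one attempt and no reset: what is moved stays moved. The work goes in short steps, Python scripts to look and compute and a tool call to move; the robot and the scene stay as the last step left them, time stands still between calls to the robot, and variables do not carry over. Pictures are saved under pics/ and viewed, at most 10 in all, crops included, and the job is handed in when it is done.

Besides the shell and the picture viewer there is one more tool, called after "Emit:" by a JSON object that holds its "fn" and its "kwargs", one argument or row to a line. play_rows: Moves the arm, as the interface text tells. Its arguments: {"type":"object","properties":{"deltas":{"type":"array","items":{"type":"object","properties":{"hand":{"type":"number"},"linear":{"type":"array","items":{"type":"number"}},"rot":{"type":"array","items":{"type":"number"}}}}},"newtons":{"type":"number"}},"required":["deltas"]}

```bash
mkdir -p pics; cat > h.py <<'E'
import numpy as np, cv2
from rig import robot, viewer, workorder
def world(cal,px,d):
    f=200/np.tan(np.radians(cal["vertical_fov"])/2)
    u,v=px; p=np.array([(u-cal["cx"])/f*d,(v-cal["cy"])/f*d,d,1.0])
    return (np.array(cal["T"])@p)[:3]
E
python3 - <<'E'
from h import *
for c in ("top","scene"):
    im,d=viewer.grab_frame(c); cal=viewer.get_calibration(c)
    cv2.imwrite(f"pics/{c}0.png",im[:,:,::-1]); np.savez(f"{c}0.npz",im=im,d=d)
    for n in ["plunger_top","bar_top","rocker_top","release_top"]+(["plunger","bar","rocker","release","bed","block","pad","weight","stub","jar","dish","brush"] if c=="top" else []):
        for r in viewer.recognise(c,n)[:2]:
            u,v=r["pixel"]; z=d[int(round(v)),int(round(u))]
            print(c,n,np.round(r["pixel"],1),round(r["confidence"],2),np.round(world(cal,(u,v),z),4))
s=robot.read_state(); print(s)
E
```

```text
top plunger_top [241.1 170.3] 0.29 [0.598  0.2483 0.0709]
top bar_top [410.  208.5] 0.63 [ 0.5776 -0.1416  0.0672]
top rocker_top [304.3 169.6] 0.77 [0.6251 0.1075 0.0686]
top release_top [396.  254.3] 0.65 [ 0.4717 -0.1246  0.0653]
top plunger [289.1 215.3] 0.52 [0.5161 0.1219 0.0649]
top bar [409.5 206.1] 0.47 [ 0.5838 -0.1408  0.0627]
top rocker [304.7 169.2] 0.7 [0.627  0.107  0.0659]
top rocker [236.2 169.7] 0.62 [0.598  0.2602 0.0686]
top release [395.6 253.7] 0.43 [ 0.4728 -0.1235  0.0656]
top release [284.7 215. ] 0.36 [0.5152 0.1318 0.0643]
top bed [344.3 241.4] 0.68 [ 0.4843 -0.0107  0.0223]
top bed [351.7 219.8] 0.68 [ 0.5338 -0.0185  0.0427]
top block [353.8 216.4] 0.96 [ 0.5426 -0.0221  0.042 ]
top block [305.8 167.7] 0.55 [0.6305 0.1051 0.0673]
top pad [344.2 207. ] 0.83 [0.5558 0.0038 0.0658]
top weight [330.9 250.5] 0.59 [0.4563 0.0167 0.0506]
top weight [394.  253.3] 0.25 [ 0.4732 -0.1203  0.0637]
top stub [352.4 167.8] 0.88 [ 0.6566 -0.0007  0.0421]
top jar [238.3 168.6] 0.67 [0.6019 0.2566 0.0666]
top jar [463.5 228.7] 0.66 [ 0.5647 -0.2861  0.0061]
top dish [465.9
[... 516 characters left out ...]
, 'joints': array([-1.27510278e+00,  2.45101209e-01,  1.55784389e+00, -1.57129222e-05,
        1.33867893e+00, -1.74101969e-01]), 'joint_velocities': array([ 0.00144509, -0.00075723, -0.00175404, -0.0002806 ,  0.00115796,
       -0.00064974]), 'joint_torque': array([-8.48425407e-04, -4.15846932e+01, -3.14877641e+01,  6.84650196e-02,
        2.90333672e-02, -1.45506885e-05]), 'tool_pos': array([ 0.29425636, -0.57957461,  0.20543085]), 'eef_rot': array([-1.51925933e-05,  9.72537722e-01,  2.32745309e-01, -8.58467113e-06]), 'force': array([ 0.32076772, -0.54463066,  0.17351983]), 'ft_torque': array([-0.04436568, -0.00438704,  0.04574152]), 'grip_force': 0.0, 'gripper_width': 0.09406405098445003}
```

View pics/top0.png

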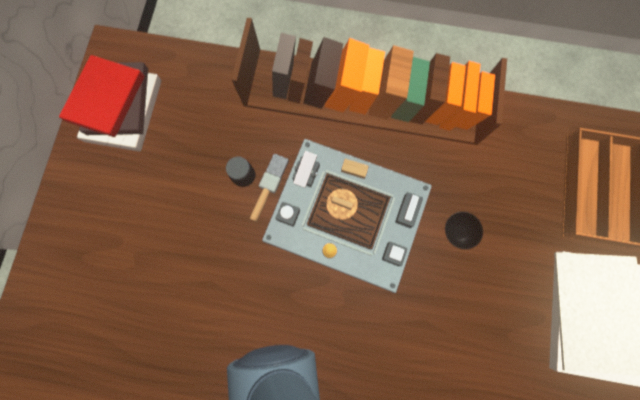

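View pics/scene0.png

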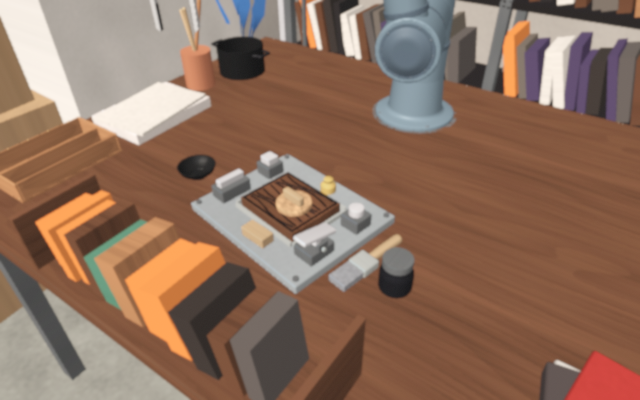

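The top view shows the plunger (288,213) near left, the rocker (305,169) far left, the bar (409,208) far right and the release key (396,254) near right. The weight is at (330,250), the pad at (342,205), the stub at (354,168) and the brush at (268,187). The scene view agrees. Next I fit the bed pose from the depth images.

```bash
python3 - <<'E'
from h import *
from scipy.optimize import least_squares
seeds={"plunger":(.53,.125),"rocker":(.63,.107),"bar":(.58,-.14),"release":(.475,-.123)}
loc={"plunger":(-.055,.13),"rocker":(.055,.13),"bar":(.055,-.13),"release":(-.055,-.13)}
obs={}
for c in ("top","scene"):
    z=np.load(c+"0.npz"); d=z["d"]; cal=viewer.get_calibration(c)
    vv,uu=np.mgrid[:400,:640]; f=200/np.tan(np.radians(cal["vertical_fov"])/2)
    P=np.stack([(uu-cal["cx"])/f*d,(vv-cal["cy"])/f*d,d,np.ones_like(d)],-1)@np.array(cal["T"]).T
    P=P[...,:3]; print(c,"f",f,"cam",np.round(np.array(cal["T"])[:3,3],3))
    for n,(x,y) in seeds.items():
        m=(d>0)&(np.hypot(P[...,0]-x,P[...,1]-y)<.055)&(P[...,2]>.0585)&(P[...,2]<.085)
        q=P[m]; ctr=(q.min(0)+q.max(0))/2
        r=cv2.minAreaRect(q[:,:2].astype(np.float32)*1000)
        print(n,len(q),"mean",np.round(q.mean(0),4),"rect",np.round(r[0],1),np.round(r[1],1),round(r[2],1),"z",np.round(np.percentile(q[:,2],[5,50,95]),4))
        obs[c,n]=np.array(r[0])/1000
    for cc in ([c] if c=="top" else [c,"both"]):
        ks=[k for k in obs if k[0]==cc or cc=="both"]
        def res(p):
            C,S=np.cos(p[2]),np.sin(p[2]);R=np.array([[C,-S],[S,C]])
            return np.concatenate([R@np.array(loc[k[1]])+p[:2]-obs[k] for k in ks])
        s=least_squares(res,[.55,0,-.2],loss="soft_l1",f_scale=.003); p=s.x
        C,S=np.cos(p[2]),np.sin(p[2]);R=np.array([[C,-S],[S,C]])
        print(cc,"bed",np.round(p,4),"res mm",np.round(res(p)*1000,1),{n:np.round(R@np.array(l)+p[:2],4) for n,l in loc.items()},"rtop",np.round(R@np.array([.085,.13])+p[:2],4))
z=np.load("top0.npz");im=z["im"][125:300,220:500]
cv2.imwrite("pics/topc.png",cv2.resize(im[:,:,::-1],None,fx=2.8,fy=2.8,interpolation=cv2.INTER_CUBIC))
E
```

```text
top f 363.6165729938943 cam [0.4   0.026 0.867]
plunger 142 mean [0.5217 0.1288 0.0651] rect [522.  128.7] [29.  27.9] 37.3 z [0.0624 0.0653 0.0672]
rocker 483 mean [0.6275 0.1069 0.0666] rect [627.5 107.3] [45.9 79.1] 78.1 z [0.0593 0.0667 0.0741]
bar 198 mean [ 0.579  -0.1444  0.0654] rect [ 579.9 -144.9] [15.9 60.3] 79.0 z [0.0619 0.0656 0.0679]
release 169 mean [ 0.4738 -0.1252  0.0647] rect [ 474.1 -125.8] [28.3 27.9] 79.9 z [0.0621 0.0647 0.067 ]
top bed [ 0.5509 -0.0087 -0.1872] res mm [-1.   0.6  1.6  1.5  0.8 -1.8 -1.4 -0.4] {'plunger': array([0.521 , 0.1293]), 'rocker': array([0.6291, 0.1088]), 'bar': array([ 0.5807, -0.1466]), 'release': array([ 0.4727, -0.1262])} rtop [0.6586 0.1032]
scene f 477.6238198314323 cam [1.142 0.481 0.638]
plunger 163 mean [0.5271 0.1296 0.0647] rect [524.5 128.3] [29.5 28.8] 12.2 z [0.0593 0.0654 0.0675]
rocker 551 mean [0.6341 0.1086 0.0677] rect [629.8 107.3] [48.2 79.6] 77.6 z [0.06   0.0678 0.0747]
bar 198 mean [ 0.5854 -0.1441  0.0646] rect [ 583.3 -145.7] [19.  59.8] 79.6 z [0.0595 0.0653 0.0676]
release 122 mean [ 0.479  -0.1241  0.0642] rect [ 477.8 -126. ] [30.6 28.6] 79.5 z [0.0597 0.0647 0.0669]
scene bed [ 0.5539 -0.009  -0.1836] res mm [-1.   0.6  1.9  1.5  0.9 -1.2 -1.7 -0.8] {'plunger': array([0.5235, 0.1288]), 'rocker': array([0.6317, 0.1088]), 'bar': array([ 0.5842, -0.1469]), 'release': array([ 0.4761, -0.1268])} rtop [0.6612 0.1033]
both bed [ 0.5523 -0.0088 -0.1856] res mm [ 0.2  0.3  2.9  1.5  2.5 -1.9  0.2 -0.7 -2.3  0.8  0.6  1.5 -0.9 -1.
 -3.5 -0.5] {'plunger': array([0.5223, 0.1291]), 'rocker': array([0.6304, 0.1088]), 'bar': array([ 0.5824, -0.1468]), 'release': array([ 0.4743, -0.1265])} rtop [0.6599 0.1032]
```

View pics/topc.png

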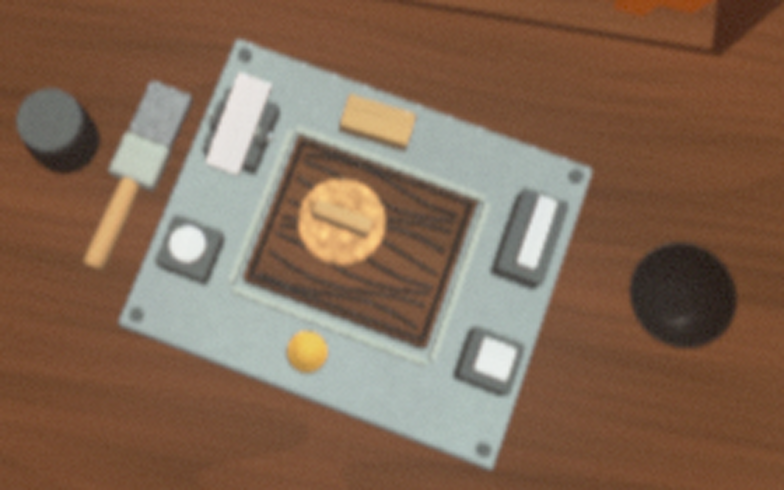

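The crop confirms the layout. The closed fingers should lie along bed x, at a yaw of -0.185. I move over the plunger with the gripper shut.

Emit:
{"fn": "play_rows", "kwargs": {
  "newtons": 10,
  "deltas": [
    {"hand": -1,"linear": [0.015,0.047,0],"rot": [0,0,0.0916]},
    {"hand": -1,"linear": [0.015,0.047,0],"rot": [0,0,0.0916]},
    {"hand": -1,"linear": [0.015,0.047,0],"rot": [0,0,0.0916]},
    {"hand": -1,"linear": [0.015,0.047,0],"rot": [0,0,0.0916]},
    {"hand": -1,"linear": [0.015,0.047,0],"rot": [0,0,0.0916]},
    {"hand": -1,"linear": [0.015,0.047,0],"rot": [0,0,0.0916]},
    {"hand": -1,"linear": [0.015,0.047,0],"rot": [0,0,0.0916]},
    {"hand": -1,"linear": [0.015,0.047,0],"rot": [0,0,0.0916]},
    {"hand": -1,"linear": [0.015,0.047,0],"rot": [0,0,0.0916]},
    {"hand": -1,"linear": [0.015,0.047,0],"rot": [0,0,0.0916]}
  ]
}}

```text
time: 2.35
tool_pos: [0.4446, -0.1081, 0.2058]
eef_rot: [0.0, 0.769, 0.64, 0.0]
force: [0.7, 0.3, 0.1]
gripper_width: 0.0004
grip_force: 0.0
```

Emit:
{"fn": "play_rows", "kwargs": {
  "deltas": [
    {"hand": -1,"linear": [0.0157,0.0474,0]},
    {"hand": -1,"linear": [0.0157,0.0474,0]},
    {"hand": -1,"linear": [0.0157,0.0474,0]},
    {"hand": -1,"linear": [0.0157,0.0474,-0.02]},
    {"hand": -1,"linear": [0.0157,0.0474,-0.03]},
    {"hand": -1,"linear": [0,0,-0.04]},
    {"hand": -1,"linear": [0,0,-0.02]},
    {"hand": -1,"linear": [0,0,0]}
  ]
}}

```text
validation failed for argument at $.de...
```

```bash
python3 - <<'E'
from h import *
for c in ("scene","wrist"):
    im,d=viewer.grab_frame(c)
    if c=="scene": im=cv2.resize(im[130:310,180:440],None,fx=2.2,fy=2.2,interpolation=cv2.INTER_CUBIC)
    else: im=cv2.resize(im,(512,320))
    if c=="scene": a=im
pad=np.zeros((im.shape[0],a.shape[1],3),np.uint8); w=min(im.shape[1],a.shape[1]); pad[:,:w]=im[:,:w]
out=np.vstack([a,pad]); out=cv2.resize(out,None,fx=min(1,600/out.shape[0]),fy=min(1,600/out.shape[0]))
cv2.imwrite("pics/p1.png",out[:,:,::-1])
E
```

```text
(no output)
```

View pics/p1.png

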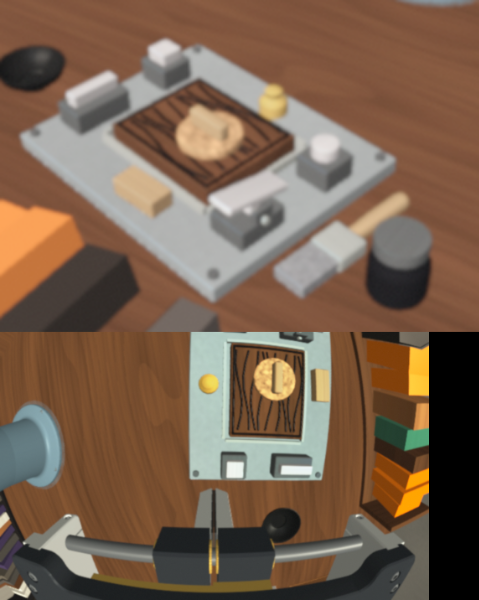

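The move was refused because every row needs "rot". The picture shows the arm still short of the bed, with the plunger at (325,150) untouched. I resend the move.

Emit:
{"fn": "play_rows", "kwargs": {
  "deltas": [
    {"hand": -1,"linear": [0.0157,0.0474,0],"rot": [0,0,0]},
    {"hand": -1,"linear": [0.0157,0.0474,0],"rot": [0,0,0]},
    {"hand": -1,"linear": [0.0157,0.0474,0],"rot": [0,0,0]},
    {"hand": -1,"linear": [0.0157,0.0474,-0.02],"rot": [0,0,0]},
    {"hand": -1,"linear": [0.0157,0.0474,-0.03],"rot": [0,0,0]},
    {"hand": -1,"linear": [0,0,-0.04],"rot": [0,0,0]},
    {"hand": -1,"linear": [0,0,-0.02],"rot": [0,0,0]},
    {"hand": -1,"linear": [0,0,0],"rot": [0,0,0]}
  ]
}}

```text
time: 3.45
tool_pos: [0.5216, 0.1266, 0.0937]
eef_rot: [-0.001, 0.77, 0.638, -0.002]
force: [-0.1, 0.7, 0.8]
gripper_width: 0.0002
grip_force: 0.0
```

```bash
python3 - <<'E'
from h import *
im,d=viewer.grab_frame("scene")
a=cv2.resize(im[130:310,180:440],None,fx=2,fy=2,interpolation=cv2.INTER_CUBIC)
im,d=viewer.grab_frame("top")
b=cv2.resize(im[140:260,220:393],(520,360),interpolation=cv2.INTER_CUBIC)[:230]
cv2.imwrite("pics/p2.png",np.vstack([a,b])[:,:,::-1])
E
```

```text
(no output)
```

View pics/p2.png

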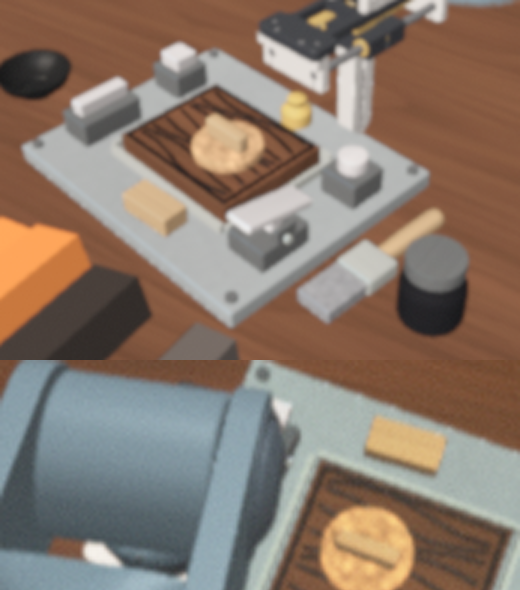

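The fingertips at (352,130) are directly above the plunger top at (352,155), consistent with the 28 mm gap. I press.

Emit:
{"fn": "play_rows", "kwargs": {
  "deltas": [
    {"hand": -1,"linear": [0.0014,0.002,-0.01],"rot": [0,0,0]},
    {"hand": -1,"linear": [0,0,-0.01],"rot": [0,0,0]},
    {"hand": -1,"linear": [0,0,-0.006],"rot": [0,0,0]},
    {"hand": -1,"linear": [0,0,-0.004],"rot": [0,0,0]},
    {"hand": -1,"linear": [0,0,-0.0035],"rot": [0,0,0]},
    {"hand": -1,"linear": [0,0,-0.0035],"rot": [0,0,0]},
    {"hand": -1,"linear": [0,0,-0.002],"rot": [0,0,0]},
    {"hand": -1,"linear": [0,0,0],"rot": [0,0,0]}
  ]
}}

```text
time: 4.55
tool_pos: [0.5246, 0.1295, 0.0563]
eef_rot: [0.0, 0.769, 0.639, 0.001]
force: [1.0, 0.5, -0.3]
gripper_width: 0.0005
grip_force: 0.0
```

Emit:
{"fn": "play_rows", "kwargs": {
  "deltas": [
    {"hand": -1,"linear": [0,0,-0.002],"rot": [0,0,0]},
    {"hand": -1,"linear": [0,0,-0.001],"rot": [0,0,0]},
    {"hand": -1,"linear": [0,0,0],"rot": [0,0,0]}
  ]
}}

```text
time: 4.92
tool_pos: [0.5249, 0.1295, 0.056]
eef_rot: [0.0, 0.769, 0.639, -0.0]
force: [-9.0, -1.7, 19.1]
gripper_width: 0.0001
grip_force: 9.4
```

Readout 19 N with no further travel at z=0.056, so the plunger is on its stop. Next is the bar.

Emit:
{"fn": "play_rows", "kwargs": {
  "deltas": [
    {"hand": -1,"linear": [0,0,0.03],"rot": [0,0,0]},
    {"hand": -1,"linear": [0,0,0.05],"rot": [0,0,0]},
    {"hand": -1,"linear": [0.0095,-0.0458,0],"rot": [0,0,0]},
    {"hand": -1,"linear": [0.0095,-0.0458,0],"rot": [0,0,0]},
    {"hand": -1,"linear": [0.0095,-0.0458,0],"rot": [0,0,0]},
    {"hand": -1,"linear": [0.0095,-0.0458,0],"rot": [0,0,0]},
    {"hand": -1,"linear": [0.0095,-0.0458,0],"rot": [0,0,0]},
    {"hand": -1,"linear": [0.0095,-0.0458,0],"rot": [0,0,0]},
    {"hand": -1,"linear": [0,0,-0.03],"rot": [0,0,0]},
    {"hand": -1,"linear": [0,0,0],"rot": [0,0,0]}
  ]
}}

```text
time: 6.18
tool_pos: [0.5795, -0.1451, 0.1008]
eef_rot: [-0.002, 0.77, 0.638, -0.001]
force: [-1.1, 0.7, 0.2]
gripper_width: 0.0006
grip_force: 0.0
```

```bash
python3 - <<'E'
from h import *
im,d=viewer.grab_frame("scene")
a=cv2.resize(im[100:300,170:440],None,fx=2.9,fy=2.9,interpolation=cv2.INTER_CUBIC)
cv2.imwrite("pics/p3.png",a[:,:,::-1])
s=robot.read_state();print(s["tool_pos"],s["eef_rot"],s["force"])
E
```

```text
[ 0.58045126 -0.14503605  0.10235676] [-1.01639470e-03  7.69431029e-01  6.38728956e-01 -4.22072987e-04] [-0.20695494  0.48578897 -0.3142631 ]
```

View pics/p3.png

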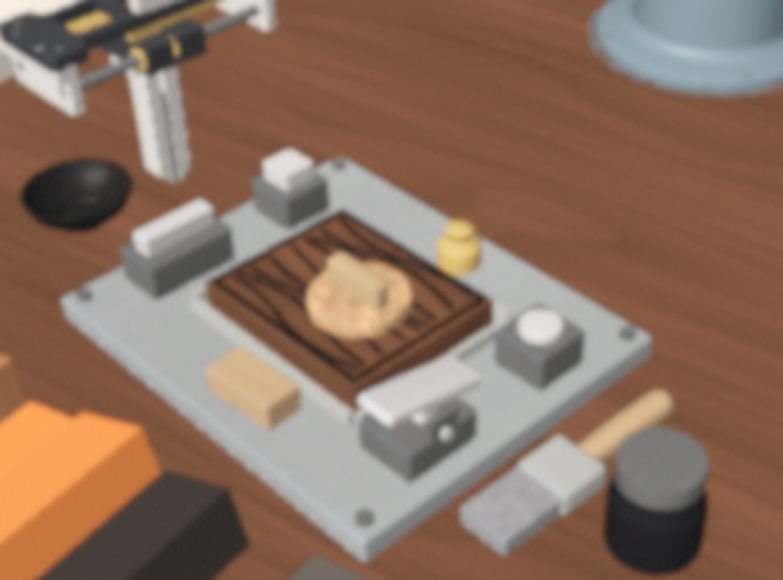

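The plunger (540,330) is down and the bar (173,225) is still up. The fingertips (168,175) are above its middle, so I press the bar.

Emit:
{"fn": "play_rows", "kwargs": {
  "deltas": [
    {"hand": -1,"linear": [0.001,0,-0.014],"rot": [0,0,0]},
    {"hand": -1,"linear": [0,0,-0.012],"rot": [0,0,0]},
    {"hand": -1,"linear": [0,0,-0.006],"rot": [0,0,0]},
    {"hand": -1,"linear": [0,0,-0.004],"rot": [0,0,0]},
    {"hand": -1,"linear": [0,0,-0.0035],"rot": [0,0,0]},
    {"hand": -1,"linear": [0,0,-0.0035],"rot": [0,0,0]},
    {"hand": -1,"linear": [0,0,-0.0035],"rot": [0,0,0]},
    {"hand": -1,"linear": [0,0,-0.003],"rot": [0,0,0]},
    {"hand": -1,"linear": [0,0,0],"rot": [0,0,0]}
  ]
}}

```text
time: 7.35
tool_pos: [0.5823, -0.1453, 0.0561]
eef_rot: [-0.0, 0.769, 0.639, -0.0]
force: [-8.1, 3.6, 16.6]
gripper_width: 0.0006
grip_force: 8.2
```

Hard stop at z=0.056 with 17 N, so the bar is home. Now over the rocker's raised end.

Emit:
{"fn": "play_rows", "kwargs": {
  "deltas": [
    {"hand": -1,"linear": [0,0,0.04],"rot": [0,0,0]},
    {"hand": -1,"linear": [0,0,0.05],"rot": [0,0,0]},
    {"hand": -1,"linear": [0.0127,0.0412,0],"rot": [0,0,0]},
    {"hand": -1,"linear": [0.0127,0.0412,0],"rot": [0,0,0]},
    {"hand": -1,"linear": [0.0127,0.0412,0],"rot": [0,0,0]},
    {"hand": -1,"linear": [0.0127,0.0412,0],"rot": [0,0,0]},
    {"hand": -1,"linear": [0.0127,0.0412,0],"rot": [0,0,0]},
    {"hand": -1,"linear": [0.0127,0.0412,0],"rot": [0,0,0]},
    {"hand": -1,"linear": [0,0,-0.035],"rot": [0,0,0]},
    {"hand": -1,"linear": [0,0,0],"rot": [0,0,0]}
  ]
}}

```text
time: 8.6
tool_pos: [0.6561, 0.1021, 0.1052]
eef_rot: [-0.002, 0.769, 0.639, -0.002]
force: [-0.3, -0.1, -0.8]
gripper_width: 0.0004
grip_force: 0.0
```

```bash
python3 - <<'E'
from h import *
im,d=viewer.grab_frame("scene")
a=cv2.resize(im[100:300,170:440],None,fx=2.9,fy=2.9,interpolation=cv2.INTER_CUBIC)
cv2.imwrite("pics/p4.png",a[:,:,::-1])
s=robot.read_state();print(s["tool_pos"],s["eef_rot"],s["force"])
E
```

```text
[0.65740225 0.10171439 0.10730653] [-0.00085426  0.7694096   0.6387542  -0.00110113] [ 0.13042206 -0.26275835 -0.1383551 ]
```

View pics/p4.png

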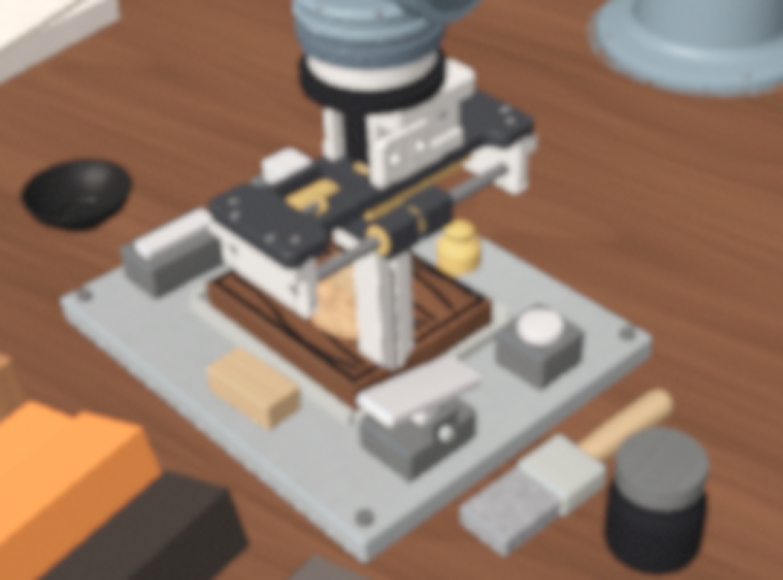

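The bar is down, and the fingertips (390,365) are above the rocker's raised end at (385,405). I press it.

Emit:
{"fn": "play_rows", "kwargs": {
  "deltas": [
    {"hand": -1,"linear": [0.002,0,-0.013],"rot": [0,0,0]},
    {"hand": -1,"linear": [0,0,-0.01],"rot": [0,0,0]},
    {"hand": -1,"linear": [0,0,-0.006],"rot": [0,0,0]},
    {"hand": -1,"linear": [0,0,-0.004],"rot": [0,0,0]},
    {"hand": -1,"linear": [0,0,-0.0035],"rot": [0,0,0]},
    {"hand": -1,"linear": [0,0,-0.0035],"rot": [0,0,0]},
    {"hand": -1,"linear": [0,0,-0.003],"rot": [0,0,0]},
    {"hand": -1,"linear": [0,0,-0.001],"rot": [0,0,0]},
    {"hand": -1,"linear": [0,0,0],"rot": [0,0,0]}
  ]
}}

```text
time: 9.78
tool_pos: [0.6614, 0.1017, 0.0658]
eef_rot: [0.001, 0.769, 0.639, 0.001]
force: [4.5, -0.3, 5.2]
gripper_width: 0.0002
grip_force: 2.5
```

Emit:
{"fn": "play_rows", "kwargs": {
  "deltas": [
    {"hand": -1,"linear": [0,0,-0.002],"rot": [0,0,0]},
    {"hand": -1,"linear": [0,0,-0.001],"rot": [0,0,0]},
    {"hand": -1,"linear": [0,0,0],"rot": [0,0,0]}
  ]
}}

```text
time: 10.15
tool_pos: [0.6625, 0.1015, 0.0635]
eef_rot: [0.002, 0.769, 0.639, 0.002]
force: [5.8, -1.2, 5.3]
gripper_width: 0.0007
grip_force: 3.3
```

Emit:
{"fn": "play_rows", "kwargs": {
  "deltas": [
    {"hand": -1,"linear": [0,0,-0.0015],"rot": [0,0,0]},
    {"hand": -1,"linear": [0,0,-0.0015],"rot": [0,0,0]},
    {"hand": -1,"linear": [0,0,0],"rot": [0,0,0]}
  ]
}}

```text
time: 10.52
tool_pos: [0.6631, 0.1014, 0.0624]
eef_rot: [0.002, 0.769, 0.639, 0.002]
force: [4.0, -1.9, 12.5]
gripper_width: 0.0006
grip_force: 6.9
```

Emit:
{"fn": "play_rows", "kwargs": {
  "deltas": [
    {"hand": -1,"linear": [0,0,-0.0015],"rot": [0,0,0]},
    {"hand": -1,"linear": [0,0,0],"rot": [0,0,0]},
    {"hand": -1,"linear": [0,0,0.04],"rot": [0,0,0]},
    {"hand": -1,"linear": [0,0,0.05],"rot": [0,0,0]},
    {"hand": -1,"linear": [-0.01,-0.05,0.02],"rot": [0,0,0]},
    {"hand": -1,"linear": [-0.01,-0.05,0],"rot": [0,0,0]},
    {"hand": -1,"linear": [-0.02,-0.05,0],"rot": [0,0,0]},
    {"hand": -1,"linear": [-0.02,-0.05,0],"rot": [0,0,0]},
    {"hand": -1,"linear": [-0.02,-0.05,0],"rot": [0,0,0]},
    {"hand": -1,"linear": [0,0,0],"rot": [0,0,0]}
  ]
}}

```text
time: 11.78
tool_pos: [0.5775, -0.1499, 0.1655]
eef_rot: [-0.003, 0.771, 0.637, -0.001]
force: [0.8, 0.5, -0.1]
gripper_width: 0.0006
grip_force: 0.0
```

Emit:
{"fn": "play_rows", "kwargs": {
  "deltas": [
    {"hand": -1,"linear": [-0.02,-0.05,0],"rot": [0,0,0]},
    {"hand": -1,"linear": [-0.02,-0.05,0],"rot": [0,0,0]},
    {"hand": -1,"linear": [-0.02,-0.05,0],"rot": [0,0,0]},
    {"hand": -1,"linear": [-0.02,-0.05,0],"rot": [0,0,0]},
    {"hand": -1,"linear": [0,0,0],"rot": [0,0,0]}
  ]
}}

```text
time: 12.4
tool_pos: [0.4989, -0.349, 0.166]
eef_rot: [-0.002, 0.771, 0.637, -0.0]
force: [-0.2, -0.8, 0.3]
gripper_width: 0.0004
grip_force: 0.0
```

```bash
python3 - <<'E'
from h import *
R=np.array([.983,-.184]);c0=np.array([.6285,.1075])
for c in ("top","scene"):
    im,d=viewer.grab_frame(c); cal=viewer.get_calibration(c)
    if c=="scene": cv2.imwrite("pics/p5.png",cv2.resize(im[100:300,170:440],None,fx=2.9,fy=2.9,interpolation=cv2.INTER_CUBIC)[:,:,::-1])
    f=200/np.tan(np.radians(cal["vertical_fov"])/2);vv,uu=np.mgrid[:400,:640]
    def pts(d): return (np.stack([(uu-cal["cx"])/f*d,(vv-cal["cy"])/f*d,d,np.ones_like(d)],-1)@np.array(cal["T"]).T)[...,:3]
    for nm,dd in (("before",np.load(c+"0.npz")["d"]),("after",d)):
        P=pts(dd).reshape(-1,3); q=P[:,:2]-c0; a=q@R; b=q@np.array([.184,.983])
        m=(abs(a)<35)&(abs(a)<.035)&(abs(b)<.011)&(P[:,2]>.05)&(P[:,2]<.09)
        print(c,nm,"rocker slope",np.round(np.polyfit(a[m],P[m,2],1),4),m.sum(),
          {n:round(float(np.median(P[(np.hypot(P[:,0]-x,P[:,1]-y)<.007)&(P[:,2]>.03),2])),4) for n,(x,y) in dict(pl=(.523,.1287),bar=(.5815,-.1455),rel=(.476,-.126)).items() if ((np.hypot(P[:,0]-x,P[:,1]-y)<.007)&(P[:,2]>.03)).any()})
print(robot.read_state()["force"])
E
```

```text
top before rocker slope [0.1958 0.0675] 292 {'pl': 0.066, 'bar': 0.0658, 'rel': 0.0643}
top after rocker slope [-0.1947  0.0682] 267 {'pl': 0.0551, 'bar': 0.0559, 'rel': 0.0651}
scene before rocker slope [0.1847 0.067 ] 306 {'pl': 0.066, 'bar': 0.0656, 'rel': 0.065}
scene after rocker slope [-0.2057  0.069 ] 357 {'pl': 0.0562, 'bar': 0.0555, 'rel': 0.0649}
[ 0.04619262  0.94089636 -0.17826597]
```

View pics/p5.png

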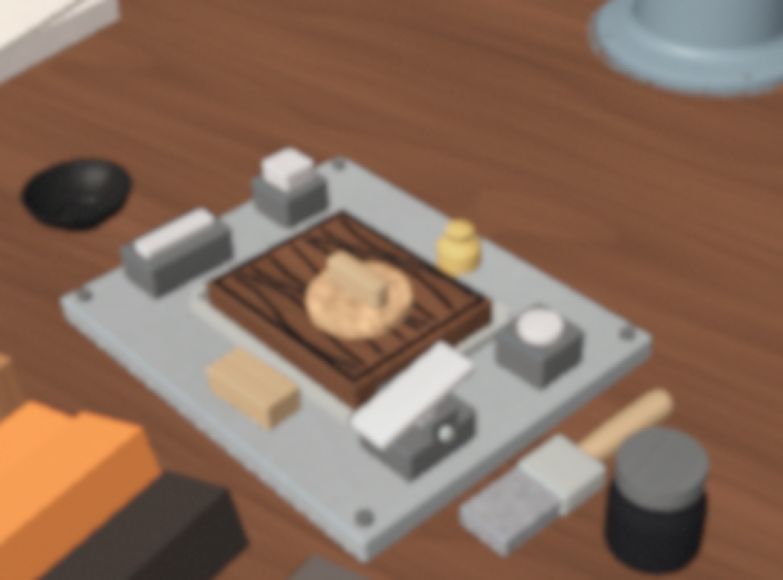

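The plunger (540,328) and bar (175,232) are down 10 mm, and the rocker (412,395) is fully over with its slope at -0.2. The release key (287,165) is up, nothing else has moved and the arm is clear.

```bash
python3 -c "
from rig import workorder
print(workorder.sign_off())"
```

```text
the job is handed in; nothing more can be done
None
```

The bed is locked and the job handed in: I pressed the plunger, then the bar, then tipped the rocker, all fully home by depth and force readings; the release key and loose things look untouched. The sign-off returned no verdict.

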